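# Set the sawing board's overhang to the mark and hold it

## Robot

A 6-joint arm with a two-finger parallel gripper is mounted at the origin on a cart in front of the work surface, level with it; the furniture and walls round the work are solid. World frame = base frame: x ahead of the robot, y to its left, z up, the work surface at z = 0. Lengths are in m, angles in rad, forces in N, time in s.
With the tool pointing down it reaches from about 0.35 to 0.85 m from the base axis. Payload 8.1 kg.
Tool frame: the origin (TCP) lies between the finger pads; the fingertips stand 14 mm ahead of it and the grasp point (between the pads) lies 5 mm behind it; z points along the fingers, y is the line along which they close (so a half turn about z gives the same grasp; the last joint's range is limited). The gripper opens to 85 mm and grips with 20 to 120 N. Pads are 22 mm wide; open, the fingers measure 114 mm over their backs; the gripper's body (76 mm by 85 mm) begins 54 mm behind the grasp point. The pads swing forward as they close: fully open they stand 13 mm farther back than shut.
Start: joints at [-1.27, 0.13, 1.488, -0, 1.523, -0.085], TCP at [0.226, -0.556, 0.245] pointing down, gripper open.
Joint ranges: [-2.96, 2.96], [-0.89, 2.26], [0.02, 2.5], [-1.34, 4.48], [0, 2.73], [-2.66, 2.66]. Speed limits (rad/s): [2.39, 2.39, 2.79, 3.14, 3.14, 3.14].

## Interface

Orientations are given as a unit quaternion [x, y, z, w].
In Python, from workcell import monitor, grab_frame, camera_info, workorder gives the robot as it stands.
- The arm moves only by the tool play_rows, never from a script. Its argument "series" is a list of rows, each an object with "offset": the shift along the tool's x, y, z each as a share of 0.5 m, from -1 to 1, a list of three; "twist": the turn, a rotation vector about the tool's x, y, z each as a share of 180 degrees, from -1 to 1, a list of three; "grip": the closure in counts, from 0 (fully open) to 255 (shut). In form: [{"offset": [x, y, z], "twist": [ax, ay, az], "grip": grip}, ...]. A call has 1 to 10 rows; each row shifts and turns the commanded pose from where the row before left it, along the tool's axes as they then stand; what a row does not reach is not made up. A row lasts 1/8 s, in which the tool goes at most 62.5 mm and 10.7 degrees, less where a joint would pass 70% of its speed; a pose out of reach is approached as far as the arm can. A call with a number of a shift or a turn outside -1 to 1 is refused whole. A call with a gripper value outside its range is refused whole. The fingers move at their own pace and stop on an object; "force" is the grip in N (left out, the last holds). Time passes only in rows, so rows that do not move let the fingers close. It gives the time, the measured TCP pose, the force, the opening and the grip force at its end, in the units of the state.
- monitor.get_state(): the state, without advancing time (a new reading comes with each control period).
- grab_frame(name): name is "scene" or "top" or "wrist"; returns the picture (420x560x3 uint8, blue, green, red); there is no depth.
- camera_info(name): a dict with "camera_matrix" (3x3 intrinsics, pixels), "xyz" and "orientation" of the camera in the world. Camera axes: x right, y down, z forward; pixel columns grow to the right and rows downward; lengths in m; the calibration is good to about 2 mm. A picture is of the moment at which its call begins: read the wrist's pose just before it. camera_info takes no time and is no camera call; for the wrist camera it gives the pose at the moment of the call.
- workorder.close_job(): hands the job in; it is judged then, once.
The state is a dict: "time_s": time; "joints": joint angles; "dq": joint speeds; "joint_efforts": joint torques, N m; "tool_pos": TCP position; "eef_rot": TCP orientation; "ft_force": force on the tool from outside, world axes, zero at the start; "wrist_torque": the same for the moment, N m; "gripper_width": finger opening in m; "gripper_force": force on a finger pad.
Only numpy, scipy, OpenCV 4.12 (cv2) and the standard library are available. Lean on these libraries where they do the work, as an engineer would, in place of code of your own. Each camera call takes 0.05 s, during which the arm holds its last target. There are 200 camera calls.

## Task

Ready the readout before moving the sawing board: press its green (on), blue (millimetres) and yellow (zero) buttons fully down in that order, one at a time. Then slide the board straight out over the steel-edged end of its rest, brass end first and flat on the rest, until its front end is level with the red pointer. It would tip there by itself, so finish while still holding its tail, the board still, square to the rest and lying flat on that alone; do not let go, and leave the other things on the bench alone.

Things in the scene. Friction and masses are not known exactly. Their poses are not given: they have to be found in the camera images.
- rest: the rest: a fixed wooden block with a cork top, 120 (x) x 200 (y) x 60 mm high; origin at the centre of its underside. Its -y end, with a steel strip, is the edge over which the board is slid; straight out is along its -y axis
- rest_edge (a point): middle of the top edge of the rest's -y end, with the rest's axes
- board: the loose sawing board that lies along the rest: plywood, 64 (x) x 260 (y) x 12 mm, 0.36 to 0.59 kg, with a brass sheet (3 mm) on its front end. Origin at the centre of its underside; its front (brass) end is at -y, its tail with the wooden grip at +y. Its centre of mass lies about 17 mm ahead (-y) of the origin, so it tips once its front overhangs the rest by about 113 mm; the mark always asks for more than that
- board_front (a point): middle of the board's front end, at the height of the plywood's upper face: 130 mm from the board's origin along its -y, 12 mm up
- board_grip (a point): middle of the upright dark wooden grip on the board's tail: 18 mm thick (x), 60 mm long (y), rising 36 mm above the plywood; this point is 24 mm above the plywood, 12 mm below the grip's top and 95 mm behind (+y of) the board's origin
- marker: the mark: a fixed steel gauge post with a red pointer, standing on the bench beside the path of the board, on the rest's +x side; its origin is on the bench on the rest's centre line, at the distance from the rest's edge that the board's front end must reach (145 to 180 mm), its axes parallel to the rest's. The post stands 85 mm to +x of it and is 110 mm high; the pointer points back along -x towards the board
- marker_tip (a point): tip of the red pointer (5 mm wide, tip 3 mm), 47 mm to +x of the marker's origin and 78 mm high, about 15 mm clear of the side of a board that lies on the centre line; the board's front end must come level with it along y
- readout: the grey readout box, fixed, 115 x 190 mm, its flat top 32 mm high, with a dark display behind (+x) and three round push buttons in a row along its y, 52 mm apart; origin on the bench 12 mm nearer -x than its centre. The order of the button colours along the row changes from time to time
- green_key_top (a point): centre of the top of the green button: 26 mm across, 54 mm above the bench, in a black housing
- green_key (a joint): travel of the green button: 0 up, 0.006 m fully down (5 N); a spring raises it again. It counts as pressed beyond 0.004 m
- blue_key_top (a point): centre of the top of the blue button: 26 mm across, 54 mm above the bench, in a black housing
- blue_key (a joint): travel of the blue button: 0 up, 0.006 m fully down (5 N); a spring raises it again. It counts as pressed beyond 0.004 m
- yellow_key_top (a point): centre of the top of the yellow button: 26 mm across, 54 mm above the bench, in a black housing
- yellow_key (a joint): travel of the yellow button: 0 up, 0.006 m fully down (5 N); a spring raises it again. It counts as pressed beyond 0.004 m
- solder_spool: bystander: a green solder spool, 65x46x23 mm, at the back, left of the bench's middle
- pliers_round: bystander: pliers with red handles, 48x144x11 mm, at the front left
- bench_block: bystander: a square steel block, 65x65x19 mm, at the left
Not all that is in view belongs to the job. Of the things that look like the marker, the smaller one is meant.

How it is judged:
By the outcome, as a careful person would: the job done as asked, in the order asked, and still so for the second after the job is handed in, while the arm keeps its last pose, push and grip.
It also fails if it takes over 45 s, if anything falls off the work surface, if the arm or the gripper's body presses on something with over 40 N, if the wrist force passes 120 N, or if a joint passes its speed limit or range.

## Working session

There is one attempt and no reset: what is moved stays moved. The work goes in short steps, Python scripts to look and compute and a tool call to move; the robot and the scene stay as the last step left them, time stands still between calls to the robot, and variables do not carry over. Pictures are saved under pics/ and viewed, at most 10 in all, crops included, and the job is handed in when it is done.

Besides the shell and the picture viewer there is one more tool, called after ">>>" as name([rows], argument=value, ...), one row to a line, values as JSON. play_rows: Moves the arm, as the interface text tells. Its arguments: {"type":"object","properties":{"series":{"type":"array"},"force":{"type":"number"}},"required":["series"]}

```bash
mkdir -p pics; ls
python3 - <<'E'
from workcell import monitor, grab_frame, camera_info
import cv2
for n in("top","scene"):
    f=grab_frame(n); cv2.imwrite(f"pics/{n}0.png",f); c=camera_info(n); print(n,c)
print(monitor.get_state())
E
```

```text
pics
top {'camera_matrix': array([[412.96990515,   0.        , 280.53431411],
       [  0.        , 412.96990515, 208.73491865],
       [  0.        ,   0.        ,   1.        ]]), 'xyz': array([0.35753629, 0.04289208, 1.22999059]), 'orientation': array([ 0.71359803, -0.69869187,  0.04448181, -0.02507768])}
scene {'camera_matrix': array([[415.24462921,   0.        , 276.16902927],
       [  0.        , 415.24462921, 208.9087951 ],
       [  0.        ,   0.        ,   1.        ]]), 'xyz': array([0.23905838, 0.79584464, 1.07579695]), 'orientation': array([-0.1360038 ,  0.93337091, -0.3290292 ,  0.04540384])}
{'time_s': 0.1, 'joints': array([-1.27041210e+00,  1.31116376e-01,  1.48919861e+00, -7.49526281e-06,
        1.52299715e+00, -8.54156636e-02]), 'dq': array([ 0.00050729, -0.00051411, -0.00387917,  0.00097833,  0.00072842,
        0.00108023]), 'joint_efforts': array([ 1.56192738e-03, -5.70953679e+01, -5.01941550e+01, -1.06516322e-04,
        8.19655659e-03, -5.39613939e-05]), 'tool_pos': array([ 0.22564601, -0.55543067,  0.24431545]), 'eef_rot': array([ 9.81452029e-01,  1.91705964e-01, -9.59523660e-05, -8.54377571e-04]), 'ft_force': array([ 0.0208085 ,  0.6801024 , -0.67915223]), 'wrist_torque': array([-0.02081079,  0.02500749,  0.02068291]), 'gripper_force': 0.0, 'gripper_width': 0.08602771830423478}
```

View pics/top0.png

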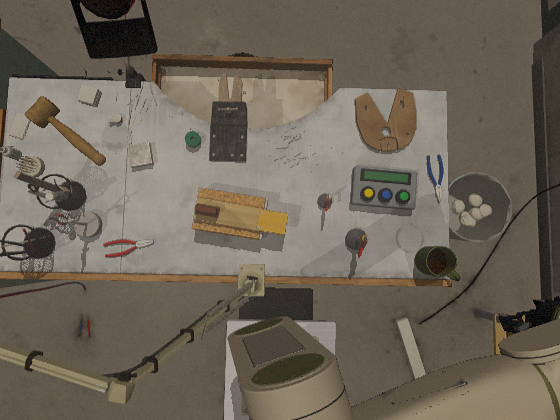

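View pics/scene0.png

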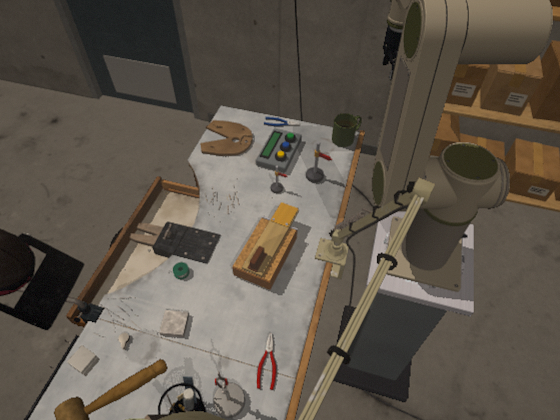

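The top view shows the rest and board at about (240,217), with brass at (272,222) and the grip at (207,210). Keys: yellow (369,194), blue (386,196), green (403,197). There are two marker-like posts: a small one at (325,202) and a larger one at (357,240). I choose the smaller, at (325,202). A lamp arm also crosses near the robot. Next I measure.

```bash
cat > h.py <<'E'
import numpy as np, cv2
from scipy.spatial.transform import Rotation as R
from workcell import monitor, grab_frame, camera_info
def ray(c,u,v):
    K=c["camera_matrix"]; d=R.from_quat(c["orientation"]).apply(np.linalg.solve(K,[u,v,1.])); return np.array(c["xyz"]),d
def onz(c,u,v,z):
    o,d=ray(c,u,v); return o+d*(z-o[2])/d[2]
def tri(c1,p1,c2,p2):
    o1,d1=ray(c1,*p1);o2,d2=ray(c2,*p2)
    s=np.linalg.lstsq(np.c_[d1,-d2],o2-o1,rcond=None)[0]; a=o1+d1*s[0];b=o2+d2*s[1]
    return (a+b)/2,np.linalg.norm(a-b)
def proj(c,p):
    q=c["camera_matrix"]@R.from_quat(c["orientation"]).inv().apply(np.asarray(p)-c["xyz"]); return q[:2]/q[2]
def blobs(f,lo,hi,amin=8):
    m=cv2.inRange(cv2.cvtColor(f,cv2.COLOR_BGR2HSV),np.array(lo),np.array(hi))
    n,l,s,ce=cv2.connectedComponentsWithStats(m); return [(s[i],ce[i]) for i in range(1,n) if s[i,4]>=amin],l
E
python3 - <<'E'
from h import *
np.set_printoptions(precision=4,suppress=True)
t=camera_info("top");s=camera_info("scene")
print("lamp hub",tri(t,(120,388),s,(425,190)), "lamp base",tri(t,(252,280),s,(335,250)))
f=cv2.imread("pics/top0.png")
for n,lo,hi in(("y",(20,120,100),(32,255,255)),("b",(105,120,60),(125,255,255)),("g",(50,80,40),(85,255,255)),("r",(0,140,80),(8,255,255)),("brass",(15,120,120),(30,255,255))):
    for st,ce in blobs(f,lo,hi)[0]:
        if 150<ce[0]<450 and 100<ce[1]<300: print(n,st,ce,onz(t,*ce,.054))
a=cv2.resize(f[175:265,180:380],None,fx=4,fy=4,interpolation=cv2.INTER_CUBIC); cv2.imwrite("pics/crop1.png",a)
E
```

```text
lamp hub (array([0.1301, 0.2736, 0.5439]), np.float64(0.00809138636604495)) lamp base (array([0.2642, 0.0883, 0.0277]), np.float64(0.009923074012986938))
y [364 188   9  10  65] [368.1538 192.4615] [ 0.527  -0.2407  0.054 ]
y [257 210  31  24 293] [271.041 221.413] [0.4371 0.0381 0.054 ]
b [439 155   4  30  64] [440.5312 170.1406] [ 0.5978 -0.4536  0.054 ]
b [428 156   9  30  65] [430.5385 170.4769] [ 0.5961 -0.4241  0.054 ]
b [382 190   9   9  55] [385.8727 193.9636] [ 0.5238 -0.2923  0.054 ]
g [185 132  16  14 135] [192.1185 138.2444] [0.6732 0.2716 0.054 ]
g [364 171  44  11 329] [385.9878 176.0821] [ 0.5763 -0.2929  0.054 ]
g [399 192  10   9  63] [403.6349 195.8571] [ 0.5195 -0.3441  0.054 ]
r [326 206   2   5   8] [326.375 207.625] [ 0.4802 -0.1199  0.054 ]
r [358 242   7  15  31] [360.7742 249.6774] [ 0.3619 -0.2194  0.054 ]
brass [405  95   6  12  19] [407.1053 100.5263] [ 0.8048 -0.3573  0.054 ]
brass [393 103   5   7  11] [395.2727 105.6364] [ 0.7881 -0.3218  0.054 ]
brass [ 198  188   90   47 1263] [250.9137 209.2652] [0.4706 0.0963 0.054 ]
brass [364 189   9   8  59] [368.0678 192.4746] [ 0.5269 -0.2405  0.054 ]
brass [192 223  68  15 364] [224.1484 229.9176] [0.41   0.1705 0.054 ]
brass [362 235   5   6  12] [363.4167 236.75  ] [ 0.3989 -0.2269  0.054 ]
brass [265 277 151   9 770] [340.8442 280.9662] [ 0.2728 -0.1628  0.054 ]
brass [443 280   5   6  22] [444.5909 282.9545] [ 0.2724 -0.4592  0.054 ]
```

View pics/crop1.png

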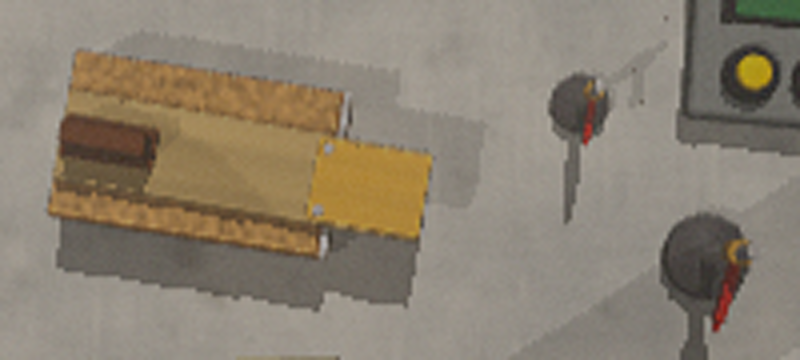

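The crop confirms the choice: the small post's pointer tip is at crop (586,142), pointing towards -x beside the brass. The larger post, at crop (705,255), stands elsewhere. The board looks slightly turned relative to the rest.

Run:
```python
from h import *
np.set_printoptions(precision=4,suppress=True)
t=camera_info("top")
F=lambda u,v,z:onz(t,180+(u+.5)/4-.5,175+(v+.5)/4-.5,z)
A=[F(*p,.06) for p in((76,50),(345,92),(322,257),(50,213))]
print("rest",*A,"c",sum(A)/4); 
for i,j in((1,0),(2,3)): d=A[i]-A[j]; print(np.linalg.norm(d),np.degrees(np.arctan2(-d[1],-d[0])))
B=[F(*p,.072) for p in((325,140),(430,152),(418,238),(312,232),(62,183))]
print("board",*B); 
d=B[2]-B[1];print("front",np.degrees(np.arctan2(d[1],d[0])),np.linalg.norm(d))
G=[F(*p,.108) for p in((62,116),(158,130),(152,165),(62,150))]; print("grip",sum(G)/4)
for n,l in(("grip",((62,116),(158,130))),):
  d=F(*l[1],.108)-F(*l[0],.108);print(np.degrees(np.arctan2(-d[1],-d[0])))
print("tip",F(586,142,.078))
```

```text
rest [0.53   0.2463 0.06  ] [0.5043 0.0543 0.06  ] [0.3866 0.0678 0.06  ] [0.4136 0.26   0.06  ] c [0.4586 0.1571 0.06  ]
0.19366289517316881 82.38910836333231
0.194030994832437 81.99985215914296
board [0.4685 0.0675 0.072 ] [ 0.4616 -0.0066  0.072 ] [0.401  0.0007 0.072 ] [0.4036 0.075  0.072 ] [0.4342 0.2503 0.072 ]
front 173.1245373846481 0.06110566123145715
grip [0.4616 0.2136 0.108 ]
82.93889073865151
tip [ 0.4706 -0.1159  0.078 ]
```

>>> play_rows([
  {"offset": [0, 0, 0], "twist": [0, 0, -0.0555], "grip": 255},
  {"offset": [0, 0, 0], "twist": [0, 0, -0.0555], "grip": 255},
  {"offset": [0, 0, 0], "twist": [0, 0, -0.0555], "grip": 255},
  {"offset": [0, 0, 0], "twist": [0, 0, -0.0555], "grip": 255},
  {"offset": [0, 0, 0], "twist": [0, 0, -0.0555], "grip": 255},
  {"offset": [0, 0, 0], "twist": [0, 0, -0.0555], "grip": 255},
  {"offset": [0.08, 0.08, 0], "twist": [0, 0, 0], "grip": 255},
  {"offset": [0.08, 0.08, 0], "twist": [0, 0, 0], "grip": 255},
  {"offset": [0.08, 0.08, 0], "twist": [0, 0, 0], "grip": 255},
  {"offset": [0.08, 0.08, 0], "twist": [0, 0, 0], "grip": 255},
], force=40)

```text
time_s: 1.35
tool_pos: [0.4074, -0.4182, 0.2448]
eef_rot: [0.755, 0.656, 0.0, -0.0]
ft_force: [-0.1, -0.8, 0.2]
gripper_width: 0.0001
gripper_force: 0.0
```

>>> play_rows([
  {"offset": [0.06, 0.067, 0.02], "twist": [0, 0, 0], "grip": 255},
  {"offset": [0.06, 0.067, 0.05], "twist": [0, 0, 0], "grip": 255},
  {"offset": [0.058, 0.067, 0.08], "twist": [0, 0, 0], "grip": 255},
  {"offset": [0, 0, 0.1], "twist": [0, 0, 0], "grip": 255},
  {"offset": [0, 0, 0.07], "twist": [0, 0, 0], "grip": 255},
  {"offset": [0, 0, 0], "twist": [0, 0, 0], "grip": 255},
])

```text
time_s: 2.1
tool_pos: [0.5157, -0.3431, 0.0809]
eef_rot: [0.754, 0.656, -0.001, -0.004]
ft_force: [0.2, 0.8, 0.1]
gripper_width: 0.0002
gripper_force: 0.0
```

Run:
```python
from h import *
print(camera_info("wrist"))
a=grab_frame("scene")[90:200,210:350]; cv2.imwrite("pics/k1.png",cv2.resize(np.hstack([a]),None,fx=4,fy=4))
```

```text
{'camera_matrix': array([[292.36889177,   0.        , 279.02904713],
       [  0.        , 292.36889177, 208.57822131],
       [  0.        ,   0.        ,   1.        ]]), 'xyz': array([ 0.52786406, -0.26550898,  0.20919866]), 'orientation': array([ 0.98588424, -0.06744061, -0.01342191,  0.15265611])}
```

View pics/k1.png

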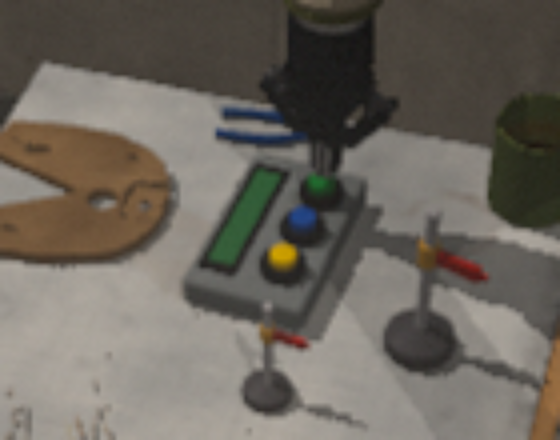

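The closed fingertips stand right above the green key (crop (320,175)).

>>> play_rows([
  {"offset": [0, 0.007, 0.024], "twist": [0, 0, 0], "grip": 255},
  {"offset": [0, 0, 0.008], "twist": [0, 0, 0], "grip": 255},
  {"offset": [0, 0, 0], "twist": [0, 0, 0], "grip": 255},
])

```text
time_s: 2.52
tool_pos: [0.5218, -0.346, 0.0697]
eef_rot: [0.755, 0.656, 0.0, 0.0]
ft_force: [-0.0, -0.1, -0.3]
gripper_width: -0.0002
gripper_force: 0.0
```

>>> play_rows([
  {"offset": [-0.001, -0.004, 0.008], "twist": [0, 0, 0], "grip": 255},
  {"offset": [0, 0, 0.006], "twist": [0, 0, 0], "grip": 255},
  {"offset": [0, 0, 0], "twist": [0, 0, 0], "grip": 255},
])

```text
time_s: 2.9
tool_pos: [0.5202, -0.3465, 0.0629]
eef_rot: [0.754, 0.656, 0.0, 0.001]
ft_force: [1.2, -1.1, 4.5]
gripper_width: 0.0001
gripper_force: 2.1
```

>>> play_rows([
  {"offset": [0, 0, 0.005], "twist": [0, 0, 0], "grip": 255},
  {"offset": [0, 0, 0], "twist": [0, 0, 0], "grip": 255},
])

```text
time_s: 3.15
tool_pos: [0.5203, -0.3466, 0.0619]
eef_rot: [0.754, 0.656, 0.0, 0.001]
ft_force: [-4.5, 1.6, 15.4]
gripper_width: 0.0001
gripper_force: 7.8
```

>>> play_rows([
  {"offset": [0, 0, -0.08], "twist": [0, 0, 0], "grip": 255},
  {"offset": [0.054, -0.004, 0], "twist": [0, 0, 0], "grip": 255},
  {"offset": [0.054, -0.004, 0], "twist": [0, 0, 0], "grip": 255},
  {"offset": [0, 0, 0], "twist": [0, 0, 0], "grip": 255},
  {"offset": [0, 0, 0.055], "twist": [0, 0, 0], "grip": 255},
  {"offset": [0, 0, 0.01], "twist": [0, 0, 0], "grip": 255},
  {"offset": [0, 0, 0.008], "twist": [0, 0, 0], "grip": 255},
  {"offset": [0, 0, 0.006], "twist": [0, 0, 0], "grip": 255},
  {"offset": [0, 0, 0], "twist": [0, 0, 0], "grip": 255},
])

```text
time_s: 4.28
tool_pos: [0.5231, -0.2925, 0.062]
eef_rot: [0.754, 0.656, -0.0, 0.0]
ft_force: [-6.9, 4.0, 12.7]
gripper_width: 0.0003
gripper_force: 6.0
```

Blue is down. To yellow: Δ(0.004, 0.052).

>>> play_rows([
  {"offset": [0, 0, -0.08], "twist": [0, 0, 0], "grip": 255},
  {"offset": [0.052, -0.003, 0], "twist": [0, 0, 0], "grip": 255},
  {"offset": [0.052, -0.003, 0], "twist": [0, 0, 0], "grip": 255},
  {"offset": [0, 0, 0], "twist": [0, 0, 0], "grip": 255},
  {"offset": [0, 0, 0.055], "twist": [0, 0, 0], "grip": 255},
  {"offset": [0, 0, 0.01], "twist": [0, 0, 0], "grip": 255},
  {"offset": [0, 0, 0.008], "twist": [0, 0, 0], "grip": 255},
  {"offset": [0, 0, 0.008], "twist": [0, 0, 0], "grip": 255},
  {"offset": [0, 0, 0], "twist": [0, 0, 0], "grip": 255},
])

```text
time_s: 5.4
tool_pos: [0.5277, -0.2407, 0.0619]
eef_rot: [0.754, 0.656, -0.0, 0.0]
ft_force: [-8.2, 3.3, 13.8]
gripper_width: -0.0
gripper_force: 7.3
```

>>> play_rows([
  {"offset": [0, 0, -0.1], "twist": [0, 0, 0], "grip": 255},
  {"offset": [0, 0, -0.11], "twist": [0, 0, 0], "grip": 0},
  {"offset": [0, 0, -0.11], "twist": [0, 0, 0], "grip": 0},
  {"offset": [0, 0, -0.11], "twist": [0, 0, 0], "grip": 0},
  {"offset": [0.08, -0.03, -0.08], "twist": [0, 0, 0], "grip": 0},
  {"offset": [0.105, -0.045, -0.02], "twist": [0, 0, 0], "grip": 0},
  {"offset": [0.105, -0.045, 0], "twist": [0, 0, 0], "grip": 0},
  {"offset": [0.105, -0.045, 0], "twist": [0, 0, 0], "grip": 0},
  {"offset": [0.1, -0.042, 0], "twist": [0, 0, 0], "grip": 0},
  {"offset": [0, 0, 0], "twist": [0, 0, 0], "grip": 0},
])

```text
time_s: 6.65
tool_pos: [0.4588, 0.0223, 0.3259]
eef_rot: [0.753, 0.658, 0.001, 0.001]
ft_force: [0.2, 0.1, 0.1]
gripper_width: 0.0854
gripper_force: 0.0
```

>>> play_rows([
  {"offset": [0, 0, 0], "twist": [0, 0, 0], "grip": 0},
  {"offset": [0, 0, 0], "twist": [0, 0, 0], "grip": 0},
])

```text
time_s: 6.9
tool_pos: [0.4595, 0.0183, 0.3249]
eef_rot: [0.755, 0.656, -0.0, 0.0]
ft_force: [-0.4, 0.1, 0.4]
gripper_width: 0.0857
gripper_force: 0.0
```

Run:
```python
from h import *
import json
c=camera_info("wrist"); f=grab_frame("wrist"); cv2.imwrite("pics/w1.png",f)
json.dump({k:np.asarray(v).tolist() for k,v in c.items()},open("w1.json","w")); print(c["xyz"])
```

```text
[0.47097744 0.09650407 0.45288533]
```

View pics/w1.png

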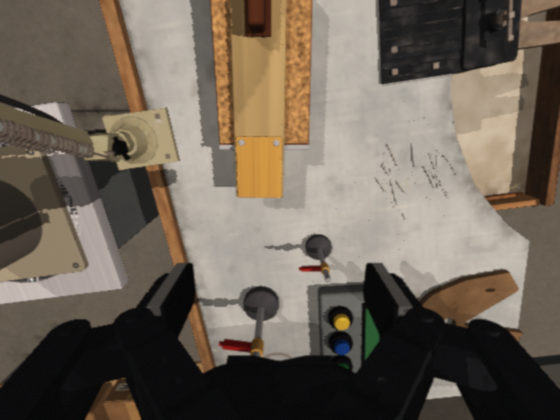

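The wrist view shows everything: brass front edge at y≈197 (x 237–283), rest end at y≈146, outer rest edges x≈216 and 311, and the small pointer tip at (301,268).

```bash
cat > meas.py <<'E'
from h import *
import json,sys
np.set_printoptions(precision=4,suppress=True)
def edges(g,rows,x0,x1,horiz=False):
    """strongest sub-pixel gradient between x0 and x1 in each row (columns if horiz); g single channel float"""
    P=[]
    G=g.T if horiz else g
    for r in rows:
        d=np.abs(np.diff(cv2.GaussianBlur(G[r:r+1],(5,1),1)[0,x0:x1])); i=int(d.argmax())
        if 0<i<len(d)-1:
            a,b,c=d[i-1:i+2]; i=i+.5*(a-c)/(a-2*b+c+1e-9)
        P.append((r,x0+i+.5) if horiz else (x0+i+.5,r))
    return np.array(P,float)
def wl(c,P,z):
    W=np.array([onz(c,u,v,z)[:2] for u,v in P],np.float32)
    for _ in range(2):
        vx,vy,x,y=cv2.fitLine(W,cv2.DIST_HUBER,0,1e-4,1e-4).ravel(); n=np.array([-vy,vx]); r=(W-[x,y])@n; k=np.abs(r)<max(.0012,2*np.std(r)); W=W[k]
    return np.array([x,y]),np.array([vx,vy]),r.std()
ang=lambda d:np.degrees(np.arctan2(d[1],d[0]))%180
E
python3 - <<'E'
from meas import *
c={k:np.array(v) for k,v in json.load(open("w1.json")).items()}
f=cv2.imread("pics/w1.png"); hsv=cv2.cvtColor(f,cv2.COLOR_BGR2HSV).astype(np.float32); S=hsv[:,:,1]
gray=cv2.cvtColor(f,cv2.COLOR_BGR2GRAY).astype(np.float32)
L={}
L["restL"]=wl(c,edges(S,range(15,138),205,228),.06)
L["restR"]=wl(c,edges(S,range(15,138),303,322),.06)
L["brL"]=wl(c,edges(S,range(150,192),228,245),.073)
L["brR"]=wl(c,edges(S,range(150,192),275,292),.073)
L["front"]=wl(c,edges(S,range(241,280),188,206,True),.073)
L["edge1"]=wl(c,edges(S,range(222,233),138,156,True),.06)
L["edge2"]=wl(c,edges(S,range(290,308),138,156,True),.06)
L["plyR"]=wl(c,edges(hsv[:,:,2],range(15,125),279,291),.072)
for k,(p,d,s) in L.items(): print(k,p,ang(d).round(2),"res mm",round(s*1e3,2))
b,l=blobs(f,(0,140,80),(10,255,255))
for st,ce in b:
    if 280<ce[0]<340 and 250<ce[1]<280:
        i=[i for i in range(1,l.max()+1) if (l==i).sum()==st[4]][0]
        v,u=np.where(l==i); k=u<=u.min()+2; print("tip px",u.min(),v[k].mean(),onz(c,u.min(),v[k].mean(),.078))
a=cv2.resize(f[0:290,190:340],None,fx=4,fy=2.06); cv2.imwrite("pics/wc.png",cv2.resize(f[125:285,200:340],None,fx=4,fy=3.7,interpolation=cv2.INTER_CUBIC))
E
```

```text
restL [0.399  0.1505] 82.35 res mm 0.13
restR [0.5152 0.1317] 82.31 res mm 0.1
brL [0.4054 0.0375] 81.6 res mm 0.2
brR [0.4666 0.026 ] 81.49 res mm 0.06
front [ 0.429  -0.0051] 171.06 res mm 0.09
edge1 [0.3981 0.0689] 174.41 res mm 0.09
edge2 [0.4915 0.056 ] 172.52 res mm 0.05
plyR [0.4842 0.1413] 81.54 res mm 2.2
tip px 300 268.7142857142857 [ 0.4721 -0.1179  0.078 ]
```

View pics/wc.png

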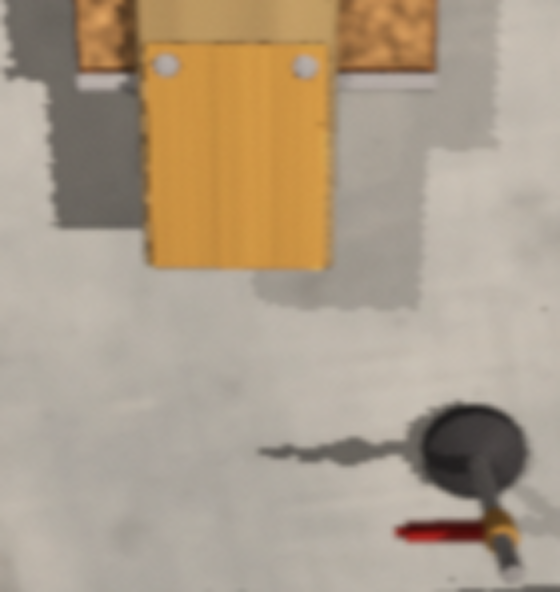

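>>> play_rows([
  {"offset": [0.1, -0.012, 0], "twist": [0, 0, 0.003], "grip": 0},
  {"offset": [0.1, -0.012, 0.03], "twist": [0, 0, 0], "grip": 0},
  {"offset": [0.1, -0.012, 0.05], "twist": [0, 0, 0], "grip": 0},
  {"offset": [0.095, -0.01, 0.06], "twist": [0, 0, 0], "grip": 0},
  {"offset": [0, 0, 0.1], "twist": [0, 0, 0], "grip": 0},
  {"offset": [0, 0, 0.08], "twist": [0, 0, 0], "grip": 0},
  {"offset": [0, 0, 0.03], "twist": [0, 0, 0], "grip": 0},
  {"offset": [0, 0, 0], "twist": [0, 0, 0], "grip": 0},
  {"offset": [0, 0, 0], "twist": [0, 0, 0], "grip": 0},
])

```text
time_s: 8.07
tool_pos: [0.4666, 0.2181, 0.152]
eef_rot: [0.758, 0.652, 0.001, 0.001]
ft_force: [0.0, 0.1, 0.1]
gripper_width: 0.0853
gripper_force: 0.0
```

Run:
```python
from h import *
import json
a=grab_frame("wrist"); b=grab_frame("top"); c=grab_frame("scene")
cv2.imwrite("pics/top1.png",b)
o=np.hstack([cv2.resize(a,(400,300)),cv2.resize(b[170:260,180:300],(400,300),interpolation=cv2.INTER_CUBIC)])
cv2.imwrite("pics/g1.png",np.vstack([o,np.hstack([cv2.resize(c[180:300,220:380],(400,300)),np.zeros((300,400,3),np.uint8)])]))
```

```text
(no output)
```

View pics/g1.png

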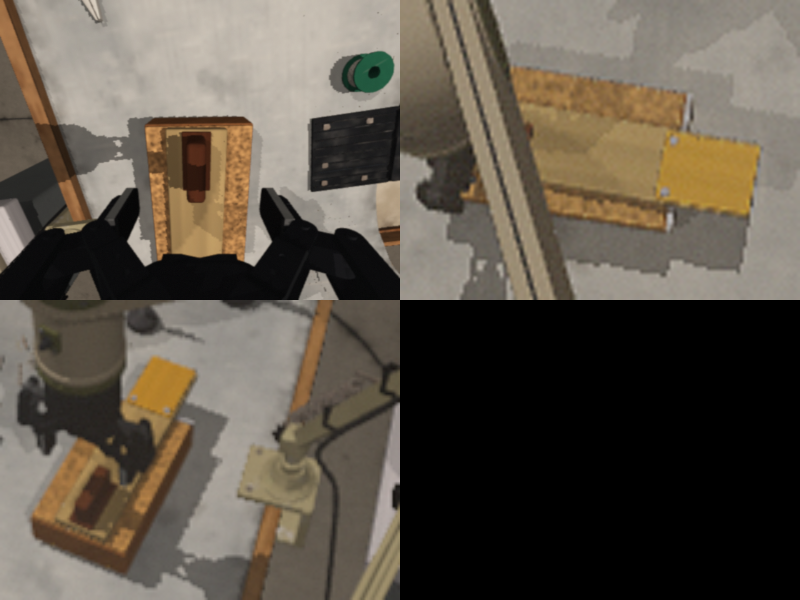

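The wrist view shows the grip between the open fingers (its panel, x≈184–210, y≈131–203). The board is undisturbed and the lamp unmoved. I check the grip offset numerically.

Run:
```python
from h import *
np.set_printoptions(precision=4,suppress=True)
c=camera_info("wrist"); f=grab_frame("wrist"); st=monitor.get_state(); print(st["tool_pos"])
print("expected grip TCP column px:",proj(c,[*st["tool_pos"][:2],.108]))
hsv=cv2.cvtColor(f,cv2.COLOR_BGR2HSV)
for r in range(180,300,8): print(r,[tuple(hsv[r,x]) [2] for x in range(246,306,4)])
b,l=blobs(f,(0,90,20),(12,255,140),200)
for s,ce in b: print(s,ce,onz(c,*ce,.108))
```

```text
[0.4661 0.2183 0.1514]
expected grip TCP column px: [277.291  243.8544]
180 [np.uint8(86), np.uint8(86), np.uint8(91), np.uint8(92), np.uint8(92), np.uint8(90), np.uint8(89), np.uint8(89), np.uint8(90), np.uint8(86), np.uint8(85), np.uint8(85), np.uint8(87), np.uint8(89), np.uint8(95)]
188 [np.uint8(161), np.uint8(172), np.uint8(97), np.uint8(81), np.uint8(82), np.uint8(78), np.uint8(78), np.uint8(75), np.uint8(73), np.uint8(72), np.uint8(83), np.uint8(77), np.uint8(78), np.uint8(173), np.uint8(187)]
196 [np.uint8(94), np.uint8(96), np.uint8(80), np.uint8(43), np.uint8(37), np.uint8(32), np.uint8(32), np.uint8(33), np.uint8(34), np.uint8(36), np.uint8(44), np.uint8(73), np.uint8(79), np.uint8(174), np.uint8(188)]
204 [np.uint8(94), np.uint8(95), np.uint8(82), np.uint8(43), np.uint8(48), np.uint8(76), np.uint8(79), np.uint8(76), np.uint8(74), np.uint8(75), np.uint8(71), np.uint8(65), np.uint8(74), np.uint8(164), np.uint8(185)]
212 [np.uint8(93), np.uint8(96), np.uint8(86), np.uint8(42), np.uint8(54), np.uint8(84), np.uint8(85), np.uint8(83), np.uint8(83), np.uint8(85), np.uint8(75), n
[... 1704 characters left out ...]
 np.uint8(86), np.uint8(82), np.uint8(73), np.uint8(141), np.uint8(152), np.uint8(167), np.uint8(171)]
284 [np.uint8(162), np.uint8(161), np.uint8(170), np.uint8(172), np.uint8(168), np.uint8(138), np.uint8(101), np.uint8(100), np.uint8(99), np.uint8(99), np.uint8(133), np.uint8(144), np.uint8(156), np.uint8(169), np.uint8(177)]
292 [np.uint8(161), np.uint8(159), np.uint8(170), np.uint8(172), np.uint8(169), np.uint8(167), np.uint8(153), np.uint8(140), np.uint8(138), np.uint8(134), np.uint8(135), np.uint8(147), np.uint8(166), np.uint8(170), np.uint8(170)]
[ 203  164  150   13 1438] [277.2629 170.0139] [0.4732 0.2656 0.108 ]
[ 255  185   41   99 3537] [274.9013 230.4156] [0.466  0.2277 0.108 ]
```

>>> play_rows([
  {"offset": [0.006, -0.0025, 0.05], "twist": [0, 0, 0], "grip": 0},
  {"offset": [0.006, 0, 0.045], "twist": [0, 0, 0], "grip": 0},
  {"offset": [0, 0, 0.023], "twist": [0, 0, 0], "grip": 0},
  {"offset": [0, 0, 0], "twist": [0, 0, 0], "grip": 0},
  {"offset": [0, 0, 0], "twist": [0, 0, 0], "grip": 0},
], force=60)

```text
time_s: 8.9
tool_pos: [0.4655, 0.2244, 0.0919]
eef_rot: [0.758, 0.653, 0.001, 0.0]
ft_force: [-0.1, 0.2, 0.7]
gripper_width: 0.0856
gripper_force: 0.0
```

>>> play_rows([
  {"offset": [0, 0, 0], "twist": [0, 0, 0], "grip": 150},
  {"offset": [0, 0, 0], "twist": [0, 0, 0], "grip": 190},
  {"offset": [0, 0, 0], "twist": [0, 0, 0], "grip": 255},
  {"offset": [0, 0, 0], "twist": [0, 0, 0], "grip": 255},
  {"offset": [0, 0, 0], "twist": [0, 0, 0], "grip": 255},
  {"offset": [0, 0, 0], "twist": [0, 0, 0], "grip": 255},
])

```text
time_s: 9.65
tool_pos: [0.4648, 0.2243, 0.0911]
eef_rot: [0.758, 0.653, 0.0, -0.0]
ft_force: [-2.1, 0.7, 4.5]
gripper_width: 0.017
gripper_force: 60.0
```

>>> play_rows([
  {"offset": [0, 0, 0], "twist": [0, 0, -0.0045], "grip": 255},
  {"offset": [-0.015, 0, 0], "twist": [0, 0, 0], "grip": 255},
  {"offset": [-0.025, 0, 0], "twist": [0, 0, 0], "grip": 255},
  {"offset": [-0.025, 0, 0], "twist": [0, 0, 0], "grip": 255},
  {"offset": [-0.025, 0, 0], "twist": [0, 0, 0], "grip": 255},
  {"offset": [-0.025, 0, 0], "twist": [0, 0, 0], "grip": 255},
  {"offset": [-0.025, 0, 0], "twist": [0, 0, 0], "grip": 255},
  {"offset": [-0.015, 0, 0], "twist": [0, 0, 0], "grip": 255},
  {"offset": [0, 0, 0], "twist": [0, 0, 0], "grip": 255},
  {"offset": [0, 0, 0], "twist": [0, 0, 0], "grip": 255},
])

```text
time_s: 10.9
tool_pos: [0.4548, 0.1466, 0.0911]
eef_rot: [0.753, 0.658, -0.0, 0.001]
ft_force: [0.7, -3.7, 6.5]
gripper_width: 0.0171
gripper_force: 60.2
```

Run:
```python
from h import *
b=grab_frame("top"); c=grab_frame("scene"); w=grab_frame("wrist")
cv2.imwrite("pics/top2.png",b); cv2.imwrite("pics/sc2.png",c); cv2.imwrite("pics/w2.png",w)
cv2.imwrite("pics/m2.png",np.vstack([cv2.resize(b[175:250,200:350],(600,300),interpolation=cv2.INTER_CUBIC),np.hstack([cv2.resize(c[150:270,210:330],(300,300),interpolation=cv2.INTER_CUBIC),cv2.resize(w,(300,300))])]))
print({k:v for k,v in monitor.get_state().items() if k in("tool_pos","eef_rot","ft_force","wrist_torque")})
```

```text
{'tool_pos': array([0.45474432, 0.14660111, 0.09107293]), 'eef_rot': array([ 7.52929493e-01,  6.58100579e-01, -3.86129755e-04,  8.11119976e-04]), 'ft_force': array([-0.04471906, -4.46739367,  6.52556483]), 'wrist_torque': array([-0.45395915, -0.04157621, -0.06807118])}
```

View pics/m2.png

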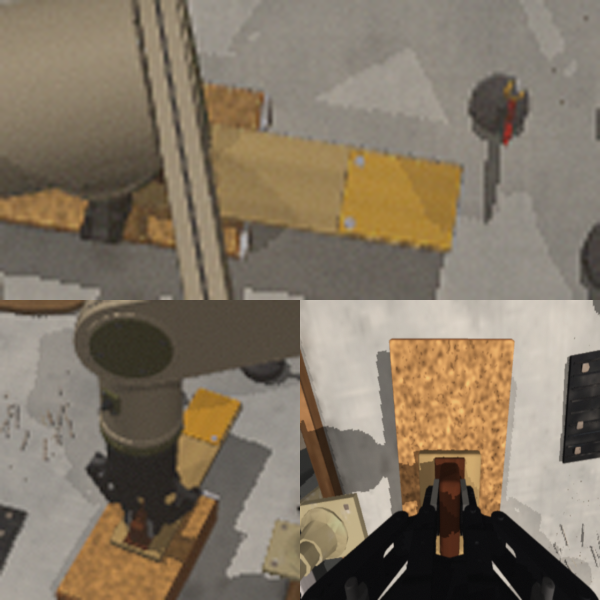

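The board has slid about 78 mm, in line with the rest. Brass front is at crop x≈450–462 and the pointer tip at (507,142). I measure the remainder and the squareness.

```bash
cat > fin.py <<'E'
from meas import *
u0=np.radians(82.33)
def run(shift):
    t=camera_info("top"); b=cv2.imread(sys.argv[1]); S=cv2.cvtColor(b,cv2.COLOR_BGR2HSV)[:,:,1].astype(np.float32)
    s=int(shift)
    F=wl(t,edges(S,range(220,234),308+s,321+s),.073)
    T=wl(t,edges(S,range(290+s,312+s),207,220,True),.073)
    B=wl(t,edges(S,range(288+s,308+s),228,243,True),.073)
    for n,L in zip("FTB",(F,T,B)): print(n,L[0],ang(L[1]).round(2),(L[2]*1e3).round(2))
    m,l=blobs(b,(0,120,70),(10,255,255),5)
    for st,ce in m:
        if 320<ce[0]<332 and 198<ce[1]<216:
            x,y,w,h,a=st; k=l[y:y+h,x:x+w]>0; vv,uu=np.where(k); q=vv>=vv.max()-2
            tip=onz(t,x+uu[q].mean(),y+h-.5,.078); print("tip",st,tip)
            u=np.array([np.cos(u0),np.sin(u0)]); print("gap along -y mm",1e3*(F[0]@u-tip[:2]@u))
if __name__=="__main__": run(sys.argv[2])
E
python3 fin.py pics/top2.png 0
python3 - <<'E'
from meas import *
c=camera_info("wrist"); f=cv2.imread("pics/w2.png"); S=cv2.cvtColor(f,cv2.COLOR_BGR2HSV)[:,:,1].astype(np.float32); V=f[:,:,0].astype(np.float32)
for n,L in(("restL",wl(c,edges(S,range(35,135),155,200),.06)),("restR",wl(c,edges(S,range(35,150),375,408),.06)),("restback",wl(c,edges(S,range(178,390),20,36,True),.06)),("tail",wl(c,edges(V,range(222,333),97,118,True),.072)),("sideL",wl(c,edges(V,range(112,140),205,228),.072)),("sideR",wl(c,edges(V,range(112,140),325,345),.072))):
    print(n,L[0],ang(L[1]).round(2),(L[2]*1e3).round(2))
E
```

```text
F [ 0.4207 -0.0813] 172.01 0.37
T [ 0.4591 -0.0454] 82.17 0.29
B [ 0.3982 -0.0374] 82.79 0.33
tip [326 200   3  11  19] [ 0.4696 -0.1167  0.078 ]
gap along -y mm 28.569172434926205
restL [0.4121 0.2411] 82.08 1.1
restR [0.5258 0.2254] 82.88 0.72
restback [0.4647 0.2649] 171.7 1.94
tail [0.466 0.228] 168.25 2.97
sideL [0.4355 0.2235] 125.35 1.51
sideR [0.4903 0.2164] 110.03 1.54
```

>>> play_rows([
  {"offset": [-0.014, 0, 0], "twist": [0, 0, 0], "grip": 255},
  {"offset": [-0.02, 0, 0], "twist": [0, 0, 0], "grip": 255},
  {"offset": [-0.015, 0, 0], "twist": [0, 0, 0], "grip": 255},
  {"offset": [-0.005, 0, 0], "twist": [0, 0, 0], "grip": 255},
  {"offset": [0, 0, 0], "twist": [0, 0, 0], "grip": 255},
  {"offset": [0, 0, 0], "twist": [0, 0, 0], "grip": 255},
])

```text
time_s: 11.8
tool_pos: [0.4513, 0.1213, 0.0912]
eef_rot: [0.753, 0.658, 0.001, 0.0]
ft_force: [1.8, 4.4, 5.3]
gripper_width: 0.0171
gripper_force: 60.2
```

```bash
python3 - <<'E'
from h import *
b=np.mean([grab_frame("top") for _ in range(1)],axis=0).astype(np.uint8); c=grab_frame("scene")
cv2.imwrite("pics/top3.png",b)
cv2.imwrite("pics/m3.png",np.vstack([cv2.resize(b[190:250,270:350],(600,450),interpolation=cv2.INTER_CUBIC)[:300],cv2.resize(c[150:210,230:350],(600,300),interpolation=cv2.INTER_CUBIC)]))
print({k:v for k,v in monitor.get_state().items() if k in("time_s","tool_pos","eef_rot","ft_force","wrist_torque")})
E
python3 fin.py pics/top3.png 9
```

```text
{'time_s': 11.9, 'tool_pos': array([0.45128373, 0.12126829, 0.09122986]), 'eef_rot': array([7.52813843e-01, 6.58233081e-01, 7.27396057e-04, 9.24745793e-06]), 'ft_force': array([1.12873536, 4.72964414, 5.59552848]), 'wrist_torque': array([ 0.90292375, -0.09400834,  0.00508634])}
F [ 0.4272 -0.108 ] 171.52 0.46
T [ 0.4562 -0.0683] 82.08 0.29
B [ 0.3953 -0.0593] 81.79 0.44
tip [326 200   3  11  19] [ 0.4696 -0.1167  0.078 ]
gap along -y mm 3.008849082394266
```

View pics/m3.png

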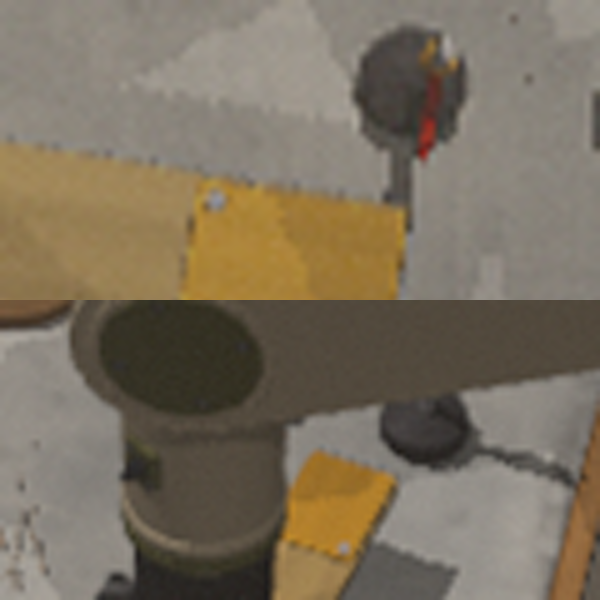

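>>> play_rows([
  {"offset": [-0.004, 0, 0], "twist": [0, 0, 0], "grip": 255},
  {"offset": [-0.002, 0, 0], "twist": [0, 0, 0], "grip": 255},
  {"offset": [0, 0, 0], "twist": [0, 0, 0], "grip": 255},
  {"offset": [0, 0, 0], "twist": [0, 0, 0], "grip": 255},
])

```text
time_s: 12.4
tool_pos: [0.4509, 0.1186, 0.0913]
eef_rot: [0.753, 0.658, 0.001, -0.0]
ft_force: [1.1, 6.4, 6.0]
gripper_width: 0.0174
gripper_force: 60.2
```

```bash
python3 - <<'E'
from meas import *
t=camera_info("top"); b=np.mean([grab_frame("top") for _ in range(4)],axis=0).astype(np.float32); cv2.imwrite("pics/top4.png",b)
print({k:v for k,v in monitor.get_state().items() if k in("time_s","tool_pos","eef_rot","ft_force","wrist_torque")})
r=b[:,:,2]-np.maximum(b[:,:,0],b[:,:,1]); w=np.clip(r-20,0,None)
u=np.array([np.cos(np.radians(82.33)),np.sin(np.radians(82.33))])
for v in range(203,214):
    q=w[v,321:333]; 
    if q.sum()>15: x=321+(q*np.arange(12)).sum()/q.sum(); p=onz(t,x,v,.078); print(v,round(x,2),round(q.sum()),p[:2],(p[:2]@u).round(4))
y=b[:,:,2]-b[:,:,0]   # brass: R-B large, bench grey
P=[]
for v in range(220,235):
    row=y[v,312:335]; hi=np.median(row[:5]); lo=np.median(row[-5:]); k=np.where(row<(hi+lo)/2)[0][0]; m=(hi+lo)/2; P.append((312+k-1+(row[k-1]-m)/(row[k-1]-row[k]),v))
W=np.array([onz(t,*p,.0735)[:2] for p in P]); print("front u",(W@u).round(4), np.median(W@u))
E
python3 fin.py pics/top4.png 10
```

```text
{'time_s': 12.6, 'tool_pos': array([0.4509, 0.1186, 0.0913]), 'eef_rot': array([ 0.7528,  0.6583,  0.001 , -0.0001]), 'ft_force': array([0.6569, 6.493 , 4.6383]), 'wrist_torque': array([ 1.243 , -0.1649, -0.0037])}
203 327.28 32 [ 0.4908 -0.119 ] -0.0524
204 326.76 26 [ 0.488  -0.1176] -0.0514
205 326.54 35 [ 0.4851 -0.117 ] -0.0512
206 326.64 109 [ 0.4823 -0.1173] -0.0519
207 326.6 125 [ 0.4795 -0.1172] -0.0522
208 326.43 141 [ 0.4766 -0.1168] -0.0521
209 326.35 78 [ 0.4738 -0.1165] -0.0523
210 326.0 82 [ 0.4709 -0.1156] -0.0517
front u [-0.0522 -0.0526 -0.0526 -0.0527 -0.0523 -0.0517 -0.052  -0.0523 -0.0525
 -0.0527 -0.0528 -0.0521 -0.0514 -0.0518 -0.0521] -0.05225966495626147
F [ 0.4238 -0.11  ] 171.9 0.31
T [ 0.4555 -0.0737] 82.36 0.27
B [ 0.3947 -0.0638] 81.87 0.34
tip [326 200   3  11  18] [ 0.4696 -0.1167  0.078 ]
gap along -y mm 0.55382627801355[ WARN:0@2.443] global loadsave.cpp:1063 imwrite_ Unsupported depth image for selected encoder is fallbacked to CV_8U.
```

>>> play_rows([
  {"offset": [0, 0, 0.001], "twist": [0, 0, 0], "grip": 255},
  {"offset": [0, 0, 0], "twist": [0, 0, 0], "grip": 255},
  {"offset": [0, 0, 0], "twist": [0, 0, 0], "grip": 255},
  {"offset": [0, 0, 0], "twist": [0, 0, 0], "grip": 255},
  {"offset": [0, 0, 0], "twist": [0, 0, 0], "grip": 255},
  {"offset": [0, 0, 0], "twist": [0, 0, 0], "grip": 255},
])

```text
time_s: 13.35
tool_pos: [0.451, 0.1187, 0.0912]
eef_rot: [0.753, 0.658, 0.001, -0.0]
ft_force: [-0.3, 6.5, 8.8]
gripper_width: 0.0173
gripper_force: 60.8
```

```bash
python3 -c "
from workcell import workorder; print(workorder.close_job())"
```

```text
the job is handed in; nothing more can be done
None
```

I pressed green, blue and yellow fully down in that order, then slid the board out until its front measured level with the red pointer (within about 0.6 mm). It was square to the rest within about half a degree and still held by its tail. I handed the job in at about 13 s, without checking in a camera view that the board lay flat (grip height and a downward push of about 9 N suggest it did).

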